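# Index the welding turret to a counted gusset and lock it

## Task

A flanged pipe with eight gussets is bolted to an indexing turret whose red-knobbed locking pin is drawn up: with light pushes on the turret's black pegs (do not clamp or force them, so that the detent finds each stop by itself) turn it click by click, without spinning it, until the third gusset clockwise, seen from above, from the yellow-painted one faces the red pointer. Then press down on top of the red knob, again without clamping or forcing it, until the pin stops dead in its tapered notch, and leave it down. Do not disturb the things lying around.

Things in the scene. Friction and masses are not known exactly. Their poses are not given: they have to be found in the camera images.
- index_base: Fixed base of the indexing table: blue steel plate 250 x 250 mm, 18 mm thick, bolted to the bench, carrying a round drum. Origin: centre of its underside, on the turret's vertical axis. +x points to the red pointer, +y to the blue bracket of the locking pin, z up. A brass detent housing, lower than the turret's plate, stands at -y.
- pointer (a point): Tip of the red pointer at the turret's rim, 118 mm from the turret's axis along the base's +x, 80 mm above the bench. The gusset whose radial line points at it is the one facing the pointer.
- turret_center (a point): Point on the turret's vertical axis, on the top face of its steel index plate (68 mm above the bench; 238 mm across, 18 mm thick, eight tapered notches in its rim, one in line with each gusset). Bolted on it: a steel flange 124 mm across with a 60 mm pipe and eight equal radial gussets, 45 degrees apart, reaching 57 mm from the axis; the nut on top ends 158 mm above the bench.
- yellow_gusset (a point): Outer end of the gusset that is painted yellow (the other seven are bare metal), 57 mm from the turret's axis, 85 mm above the bench; turns with the turret. It is gusset zero of the count.
- peg0 (a point): Middle of a black upright peg for turning, 18 mm across, standing on the turret up to 128 mm above the bench, 84 mm from the axis; this point is 101 mm above the bench. Seen from above it is 22.5 degrees counter-clockwise from the yellow gusset. Four equal pegs stand 90 degrees apart; the pin's bracket reaches in to 98 mm from the axis, 88 to 108 mm above the bench, and hinders a grasp near it.
- peg1 (a point): The same on the next peg, 112.5 degrees counter-clockwise from the yellow gusset.
- peg2 (a point): The same on the next peg, 202.5 degrees counter-clockwise from the yellow gusset.
- peg3 (a point): The same on the next peg, 292.5 degrees counter-clockwise from the yellow gusset.
- pin_knob (a point): Centre of the red knob (28 mm across, its flat top 10 mm above this point) on the vertical locking pin, 108 mm from the axis along the base's +y. The pin slides straight down against about 3 N of friction and stays where it is left.
- fluid_bottle_center (a point): Bystander: white plastic bottle with a nozzle, 46 mm across, 128 mm high, standing; this point is 60 mm above its foot. Leave it alone.
- pipe_stub_center (a point): Bystander: short straw-coloured stainless pipe, 60 mm across, 55 mm high, standing on end; this point is at its middle. Leave it alone.
- wire_brush_grip (a point): Bystander: brush with a wooden handle, 200 mm long, lying flat; this point is on its handle. Leave it alone.
- turret: The turret as a whole; origin on its axis at bench level, x axis through the yellow gusset, z up. It turns without end, either way, on a spring-ball detent with eight stops 45 degrees apart. Half-way between stops the push needed on a peg peaks at about 8 to 10 N, then the turret snaps on by itself to the next stop, within about 3 degrees.
- shot_pin: The locking pin with its knob; origin on the pin's axis. It starts drawn up, anywhere from 19 to 41 mm above its seat (not known exactly). Its 12 mm tapered foot enters the notch below it only when the turret rests in a click stop, centres the turret and stops dead when seated; on the plain rim between notches it jams.

How it is judged (in metres and radians):
On the way, in this order (a step that is already met when the one before it is completed fails the run):
1. the turret rests in the click stop that brings the third gusset clockwise from the yellow one to the pointer, with the pin still up (x of yellow_gusset in the frame of index_base between -0.0453 and -0.0353 m and y of yellow_gusset in the frame of index_base between 0.0353 and 0.0453 m and angular speed of turret below 0.1 rad/s and z of pin_knob in the frame of index_base above 0.134 m), for 0.3 s.
2. the pin is pressed firmly into its notch (z of pin_knob in the frame of index_base below 0.1225 m and contact force between shot_pin and turret above 2 N), for 0.1 s.
At the end, for the whole second after the job is handed in: The third gusset clockwise from the yellow one faces the pointer (the yellow gusset's outer end within 3 mm of its place along each of the base's axes), the locking pin is home in its notch to within 2 mm, and both are at rest (x of yellow_gusset in the frame of index_base between -0.0433 and -0.0373 m and y of yellow_gusset in the frame of index_base between 0.0373 and 0.0433 m and z of pin_knob in the frame of index_base below 0.1225 m and angular speed of turret below 0.05 rad/s and linear speed of shot_pin below 0.01 m/s); the robot touches nothing.
It fails at once if a peg or the turret is forced or clamped (more than 25 N in all from the robot) (contact force between any of the fingers, the arm and turret above 25 N).
It fails at once if the pin is forced or clamped (more than 20 N in all from the robot) (contact force between any of the fingers, the arm and shot_pin above 20 N).
It fails at once if the turret is spun (faster than 3 rad/s) (angular speed of turret above 3 rad/s).
It fails at once if a thing lying around is disturbed (moved over 20 mm) (distance of any of fluid_bottle_center, pipe_stub_center, wire_brush_grip from where it was at the start of the episode above 0.02 m).
It also fails if it takes over 72 s, if anything falls off the work surface, if the arm or the gripper's body presses on something with over 40 N, if the wrist force passes 120 N, or if a joint passes its speed limit or range.

## Robot

A 6-joint arm with a two-finger parallel gripper is mounted at the origin on the work surface. World frame = base frame: x ahead of the robot, y to its left, z up, the work surface at z = 0. Lengths are in mm, angles in rad, forces in N, time in s.
With the tool pointing down it reaches from about 350 to 875 mm from the base axis. Payload 4.2 kg.
Tool frame: the origin (TCP) lies midway between the tips of the shut fingers; the grasp point (between the pads) lies 19 mm behind it; x points along the fingers, y is the direction in which the jaws open and shut, and the axes are right-handed (so a half turn about x gives the same grasp; the last joint's range is limited). The gripper opens to 85 mm and grips with 20 to 120 N. Pads are 22 mm wide; open, the fingers measure 114 mm over their backs; the gripper's body (76 mm by 85 mm) begins 54 mm behind the grasp point. The pads swing forward as they close: fully open they stand 13 mm farther back than shut.
Start: joints at [-1.05, 0.385, 0.008, 0, -1.194, -0.259], TCP at [161.779, -603.678, 231.312] pointing down, gripper open.
Joint ranges: [-3.14, 3.14], [-1.21, 2.06], [-1.07, 1.41], [-3.16, 2.05], [-2.99, -0.16], [-3.1, 3.1]. Speed limits (rad/s): [2.79, 2.79, 3.14, 3.14, 3.14, 3.14].

## Interface

Orientations are given as a unit quaternion [x, y, z, w].
In Python, from bench import readout, imaging, arm gives the robot as it stands.
- The arm moves only by the tool arm_command, never from a script. Its argument "increments" is a list of rows, each a list of 3 entries, a list of its own where there are three numbers: the turn, a rotation vector about the world's x, y, z in degrees, then the shift along the world's x, y, z in mm, then the closure, from 0 (fully open) to 1 (shut). In form: [[[ax, ay, az], [tx, ty, tz], fingers], ...]. A call has exactly 5 rows; each row is the pose to reach, as a shift and turn from the pose measured when the call began; what a row does not reach only later rows make up. A row lasts 1/10 s, in which the tool goes at most 50 mm and 8.59 degrees, less where a joint would pass 70% of its speed; a pose out of reach is approached as far as the arm can. A call with a gripper value outside its range is refused whole. The fingers move at their own pace and stop on an object; the grip force is fixed at half the most. Time passes only in rows, so rows that repeat a pose let the fingers close, or fill a call up. It gives the time, the measured TCP pose, the force and the opening at its end, in the units of the state.
- readout.read_state(): the state, without advancing time (a new reading comes with each control period).
- imaging.get_image(name): name is "scene" or "side" or "wrist"; returns (picture, depth): 480x640x3 uint8, blue, green, red; 480x640 float32, mm along the optical axis (not along the pixel's ray), 0 where there is no reading.
- imaging.camera_info(name): a dict with "vfov" (degrees; the focal length in pixels is half the picture's height over the tangent of half this angle, whatever the lens; pixels are square), "cx", "cy" (the principal point, pixels), "eye" and "rotation" of the camera in the world; the wrist camera has in their place "T_tool_cam" (4x4, takes a point from camera to tool coordinates, whose origin is the TCP and whose axes are the tool frame's). Camera axes: x right, y down, z forward; pixel columns grow to the right and rows downward; lengths in mm; the calibration is good to about 2 mm. A picture is of the moment at which its call begins: read the wrist's pose just before it. camera_info takes no time and is no camera call.
- arm.job_done(): hands the job in, once; it reports no verdict.
The state is a dict: "clock": time; "joints": joint angles; "joint_vel": joint speeds; "joint_efforts": joint torques, N m; "position": TCP position; "ee_rot": TCP orientation; "contact_force": force on the tool from outside, world axes, zero at the start; "wrist_torque": the same for the moment, N m; "gripper_width": finger opening in mm.
Only numpy, scipy, OpenCV 4.12 (cv2) and the standard library are available. Lean on these libraries where they do the work, as an engineer would, in place of code of your own. Each camera call takes 0.05 s, during which the arm holds its last target. There are 200 camera calls.

## Working session

There is one attempt and no reset: what is moved stays moved. The work goes in short steps, Python scripts to look and compute and a tool call to move; the robot and the scene stay as the last step left them, time stands still between calls to the robot, and variables do not carry over. Pictures are saved under pics/ and viewed, about 8 in all and at most 12, crops included, and the job is handed in when it is done.

Besides the shell and the picture viewer there is one more tool, called by a JSON object that holds its "fn" and its "kwargs". arm_command: Moves the arm, as the interface text tells. Its arguments: {"type":"object","properties":{"increments":{"type":"array","items":{"type":"array"}}},"required":["increments"]}

```bash
mkdir -p pics; ls; python3 - <<'E'
from bench import readout, imaging, arm
import cv2, numpy as np
print(readout.read_state())
for n in ("scene","side","wrist"):
    p,d=imaging.get_image(n); cv2.imwrite(f"pics/{n}0.png",p); np.save(f"pics/{n}0.npy",d); print(n,imaging.camera_info(n))
E
```

```text
pics
{'clock': 0.0, 'joints': array([-1.05042290e+00,  3.85572392e-01,  6.62303783e-03, -5.08420918e-04,
       -1.19401615e+00, -2.58637499e-01]), 'joint_vel': array([-0.00123875, -0.00015989, -0.00029646, -0.00158698, -0.00014441,
        0.00148078]), 'joint_efforts': array([-7.39208663e-04, -3.92286873e+01,  1.88404155e+01,  4.18612540e+00,
       -4.53675617e-03,  1.03047111e-05]), 'position': array([ 161.61262511, -603.13206188,  230.20954767]), 'ee_rot': array([-0.09143499,  0.7012052 ,  0.09298082,  0.70093187]), 'contact_force': array([-0.17315036, -0.26190264,  0.68477572]), 'wrist_torque': array([0.01125669, 0.0134522 , 0.0200577 ]), 'gripper_width': 85.1657100476742}
scene {'vfov': 53.93893074142085, 'cx': 318.74974120175114, 'cy': 231.44685584175872, 'eye': array([1071.75611483,  521.9042252 ,  580.59757084]), 'rotation': array([ 0.33800434,  0.81489307, -0.43809513, -0.17255437])}
side {'vfov': 56.76126195049727, 'cx': 319.32245120855805, 'cy': 236.89008013152863, 'eye': array([385.4694371 , 573.01556163, 599.72277772]), 'rotation': array([-0.14722352,  0.89388846, -0.41711302,  0.07283809])}
wrist {'vfov': 61.08061541510417, 'cx': 320.1493678519523, 'cy': 243.19982699183578, 'T_tool_cam': array([[ 3.50900938e-04, -2.57902788e-01,  9.66170807e-01,
        -1.42793030e+02],
       [ 9.99999878e-01,  4.26222359e-04, -2.49414450e-04,
         2.12507640e-01],
       [-3.47478919e-04,  9.66170777e-01,  2.57902906e-01,
        -6.54560619e+01],
       [ 0.00000000e+00,  0.00000000e+00,  0.00000000e+00,
         1.00000000e+00]])}
```

```bash
python3 -c "
import cv2,numpy as np
a=cv2.imread('pics/scene0.png');b=cv2.imread('pics/side0.png')
cv2.imwrite('pics/both0.png',a)
"
```

```text
(no output)
```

View pics/scene0.png

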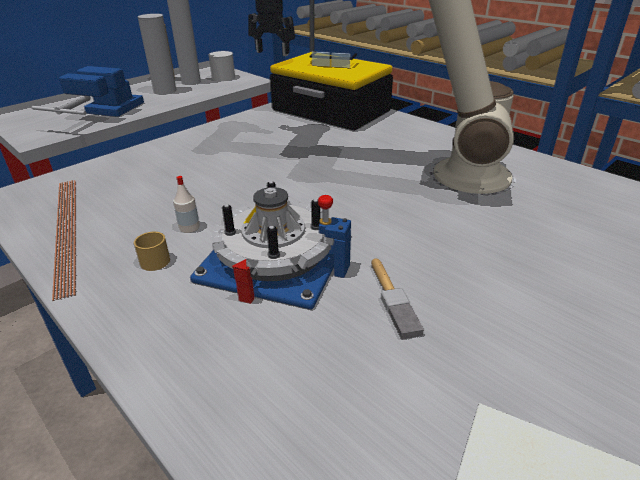

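View pics/side0.png

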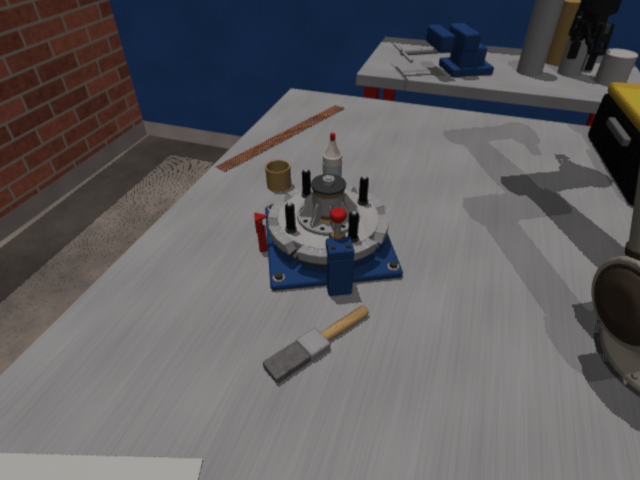

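Scene: pointer at (245,280), knob (326,201), yellow gusset behind the nut at (251,214), pegs at (228,220), (273,241), (316,212) and (271,188). Side: pointer (262,230), knob (338,214), pegs at (306,182), (364,190), (290,217), (354,226). Next I triangulate.

```bash
cat > h.py <<'E'
import numpy as np, cv2
from scipy.spatial.transform import Rotation as R
from bench import readout, imaging, arm
def cam(n, st=None):
    c=imaging.camera_info(n); f=240/np.tan(np.radians(c['vfov']/2))
    if n=='wrist':
        T=np.eye(4);T[:3,:3]=R.from_quat(st['ee_rot']).as_matrix();T[:3,3]=st['position'];T=T@c['T_tool_cam']
        return f,c['cx'],c['cy'],T[:3,3],T[:3,:3]
    return f,c['cx'],c['cy'],np.array(c['eye']),R.from_quat(c['rotation']).as_matrix()
def ray(C,u,v):
    d=C[4]@np.array([(u-C[1])/C[0],(v-C[2])/C[0],1]); return C[3],d
def plane(C,u,v,z):
    e,d=ray(C,u,v); return e+d*(z-e[2])/d[2]
def proj(C,p):
    q=C[4].T@(np.asarray(p)-C[3]); return C[1]+C[0]*q[0]/q[2],C[2]+C[0]*q[1]/q[2]
def tri(C1,a,C2,b):
    e1,d1=ray(C1,*a);e2,d2=ray(C2,*b)
    s=np.linalg.lstsq(np.c_[d1,-d2],e2-e1,rcond=None)[0]
    p,q=e1+s[0]*d1,e2+s[1]*d2; return (p+q)/2,np.linalg.norm(p-q)
def blobs(p,lo,hi,amin=15,roi=None):
    h=cv2.cvtColor(p,cv2.COLOR_BGR2HSV)
    m=cv2.inRange(h,np.array(lo),np.array(hi))
    if lo[0]==0 and hi[0]<=10: m|=cv2.inRange(h,np.array([170,lo[1],lo[2]]),np.array([180,hi[1],hi[2]]))
    if roi: k=np.zeros_like(m);x0,y0,x1,y1=roi;k[y0:y1,x0:x1]=1;m*=k
    n,l,s,c=cv2.connectedComponentsWithStats(m)
    return [(c[i].round(1).tolist(),s[i].tolist()) for i in range(1,n) if s[i][4]>=amin]
E
python3 - <<'E'
from h import *
for n,roi in (('scene',(180,170,370,320)),('side',(240,130,420,300))):
    p=cv2.imread(f'pics/{n}0.png'); d=np.load(f'pics/{n}0.npy');C=cam(n)
    print(n,'fwd',C[4][:,2].round(2))
    for nm,lo,hi in (('red',(0,170,80),(6,255,255)),('black',(0,0,0),(180,255,45)),('yel',(22,150,80),(35,255,255))):
        for c,s in blobs(p,lo,hi,12,roi):
            u,v=map(int,c);z=d[v,u];e,r=ray(C,*c); print(nm,c,s,(e+r*z).round(0))
E
```

```text
scene fwd [-0.58 -0.6  -0.56]
red [180.8, 180.1] [180, 176, 3, 9, 21] [ 665. -312.  125.]
red [324.9, 201.3] [318, 195, 15, 14, 161] [560.  10. 160.]
red [242.7, 281.2] [233, 259, 20, 44, 531] [727. -27.  55.]
black [271.1, 184.8] [268, 183, 7, 4, 24] [ 552. -152.  129.]
black [282.4, 201.9] [277, 197, 11, 9, 22] [599. -62. 146.]
black [315.3, 213.8] [312, 201, 8, 26, 185] [540. -37. 104.]
black [271.3, 205.3] [267, 204, 9, 3, 15] [619. -69. 144.]
black [228.4, 219.7] [223, 206, 13, 29, 217] [ 670. -139.  106.]
black [272.5, 241.0] [267, 227, 12, 28, 239] [657. -25. 106.]
black [274.3, 256.3] [269, 254, 11, 4, 12] [659. -21.  75.]
black [283.6, 274.3] [251, 263, 67, 18, 223] [663.   7.  52.]
black [307.1, 295.1] [303, 293, 8, 4, 15] [651.  54.  24.]
yel [250.0, 215.6] [244, 207, 12, 16, 53] [ 623. -134.   96.]
side fwd [ 0.25 -0.72 -0.64]
red [337.6, 213.2] [330, 208, 16, 12, 146] [550.  11. 161.]
red [259.2, 217.3] [255, 214, 12, 9, 63] [718. -30.  83.]
black [305.9, 183.3] [302, 171, 10, 27, 189] [ 662. -138.  105.]
black [363.0, 191.4] [358, 178, 10, 27, 204] [ 545. -151.  101.]
black [327.2, 192.1] [312, 187, 33, 9, 123] [592. -63. 146.]
black [290.1, 219.1] [286, 205, 10, 28, 228] [650. -22. 100.]
black [353.0, 226.5] [348, 212, 11, 30, 242] [533. -34. 103.]
black [379.5, 247.9] [376, 242, 9, 11, 41] [491. -90.  18.]
black [306.0, 263.5] [274, 246, 56, 45, 442] [612.   2.  21.]
black [362.1, 260.9] [353, 254, 21, 15, 148] [514. -42.  18.]
black [392.6, 265.6] [390, 264, 6, 4, 17] [455. -39.  26.]
black [278.2, 277.0] [275, 276, 7, 3, 19] [646.  57.  27.]
black [376.0, 278.6] [362, 277, 26, 4, 31] [479. -14.   8.]
black [395.2, 276.7] [390, 276, 11, 2, 12] [446. -30.   8.]
```

```bash
python3 - <<'E'
from h import *
S,D=cam('scene'),cam('side')
P={}
for n,a,b in (('A',(228.4,219.7),(305.9,183.3)),('B',(272.5,241),(290.1,219.1)),('C',(315.3,213.8),(353,226.5)),('knob',(324.9,201.3),(337.6,213.2))):
    P[n],e=tri(S,a,D,b); print(n,P[n].round(1),e.round(1))
for n,C,uv in (('D',D,(363,191.4)),): P['D']=plane(C,*uv,101);print(n,P['D'].round(1))
pts=np.array([P[k][:2] for k in 'ABCD']); 
c=(P['A'][:2]+P['C'][:2]+P['B'][:2]+P['D'][:2])/4; print('axis',c,(P['A']+P['C'])[:2]/2,(P['B']+P['D'])[:2]/2)
for k in 'ABCD':
    v=P[k][:2]-c; print(k,np.linalg.norm(v).round(1),np.degrees(np.arctan2(v[1],v[0])).round(1))
v=P['knob'][:2]-c;print('knob',np.linalg.norm(v),np.degrees(np.arctan2(v[1],v[0])))
for u,vv in ((257,215.5),(264,216)):
    q=plane(D,u,vv,80)[:2]-c; print('ptr',np.linalg.norm(q),np.degrees(np.arctan2(q[1],q[0])))
q=plane(S,250,215.6,92)[:2]-c; print('yel',np.linalg.norm(q),np.degrees(np.arctan2(q[1],q[0])))
print('bystanders', plane(S,152,251,27).round(), plane(S,186,208,60).round(), plane(S,383,275,10).round(), plane(S,405,317,10).round())
E
```

```text
A [ 664.9 -146.8   99.2] 1.1
B [652.4 -29.2  98.1] 5.6
C [535.  -41.3  99.2] 2.8
knob [552.4   1.7 153.6] 0.6
D [ 545.4 -151.2  101. ]
axis [599.4192121 -92.1082629] [599.9556805  -94.02077315] [598.8827437  -90.19575266]
A 85.3 -39.8
B 82.2 49.9
C 82.1 141.7
D 80.1 -132.4
knob 104.93943687187038 116.62048639812973
ptr 138.20857512633538 23.56398961949098
ptr 124.68182862691782 24.87214007809064
yel 51.57568185819621 -66.7328152883848
bystanders [ 780. -262.   27.] [ 668. -307.   60.] [499. 103.  10.] [561. 202.  10.]
```

The axis is near (599.5, -92) and the base yaw about 26.6°. The yellow gusset sits at about -90° in the base frame and must get to +135°, so that is three clicks clockwise. I'll move above the turret and refine with the wrist camera.

{"fn": "arm_command", "kwargs": {"increments": [[[0,0,0],[45,50,10],1],[[0,0,0],[70,85,20],1],[[0,0,0],[100,120,30],1],[[0,0,0],[130,155,40],1],[[0,0,0],[160,190,40],1]]}}

```text
clock: 0.65
position: [321.3, -414.0, 271.8]
ee_rot: [-0.092, 0.701, 0.092, 0.702]
contact_force: [1.0, -1.2, -0.7]
gripper_width: 12.3
```

{"fn": "arm_command", "kwargs": {"increments": [[[0,0,0],[30,35,0],1],[[0,0,0],[60,70,0],1],[[0,0,0],[90,105,0],1],[[0,0,0],[120,140,0],1],[[0,0,0],[150,175,0],1]]}}

```text
clock: 1.15
position: [472.1, -237.2, 271.7]
ee_rot: [-0.092, 0.701, 0.092, 0.702]
contact_force: [0.6, -1.5, 0.0]
gripper_width: -0.3
```

```bash
python3 - <<'E'
from h import *
st=readout.read_state();print(st['clock'],st['position'].round(1),st['contact_force'].round(1),st['joints'].round(2));M=R.from_quat(st['ee_rot']).as_matrix();print(M.round(2))
E
```

```text
1.15 [ 472.1 -237.2  271.7] [ 0.6 -1.5  0. ] [-0.16  0.19 -0.16 -0.   -1.22 -1.15]
[[ 0.   -0.26  0.97]
 [-0.    0.97  0.26]
 [-1.   -0.    0.  ]]
```

{"fn": "arm_command", "kwargs": {"increments": [[[0,0,0],[15,30,15],1],[[0,0,0],[30,60,30],1],[[0,0,0],[50,95,45],1],[[0,0,0],[68,127,58],1],[[0,0,0],[68,127,58],1]]}}

```text
clock: 1.65
position: [542.5, -107.2, 331.0]
ee_rot: [-0.094, 0.699, 0.094, 0.702]
contact_force: [-0.6, -0.8, 0.0]
gripper_width: 0.3
```

```bash
python3 - <<'E'
from h import *
st=readout.read_state();print(st['clock'],st['position'].round(1))
p,d=imaging.get_image('wrist');cv2.imwrite('pics/w1.png',p);np.save('pics/w1.npy',d)
C=cam('wrist',st);np.save('pics/w1pose.npy',np.r_[st['position'],st['ee_rot']])
for nm,lo,hi in (('red',(0,170,80),(6,255,255)),('black',(0,0,0),(180,255,45)),('yel',(22,130,80),(35,255,255))):
  for c,s in blobs(p,lo,hi,60):
    u,v=map(int,c);z=d[v,u];e,r=ray(C,*c); print(nm,c,s,(e+r*z).round(1))
E
```

```text
1.65 [ 542.5 -107.2  331. ]
red [444.2, 261.5] [428, 246, 34, 32, 848] [549.2  -1.6 160.4]
red [60.9, 274.7] [51, 267, 22, 17, 215] [ 658.7 -316.8  129. ]
black [265.5, 193.5] [251, 183, 27, 26, 297] [ 539.2 -156.4  128.6]
black [388.6, 214.8] [378, 203, 26, 29, 331] [530.1 -48.3 121.7]
black [320.8, 418.3] [0, 290, 640, 190, 66733] [840.8 -25.1   1.3]
black [249.0, 310.6] [235, 296, 26, 36, 459] [ 656.6 -147.3  112. ]
yel [270.4, 271.7] [258, 265, 24, 16, 235] [ 620.  -137.3   92.1]
```

View pics/w1.png

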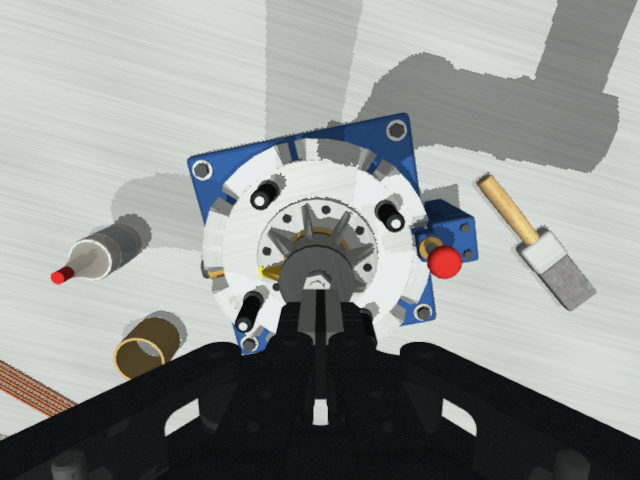

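Wrist view: the yellow gusset at (270,272) points left towards the -y side, which agrees. Peg tips are at about (243,323), (260,200) and (396,222), the nut at (317,283) and the knob at (444,262).

```bash
python3 - <<'E'
from h import *
a=np.load('pics/w1pose.npy');st={'position':a[:3],'ee_rot':a[3:]};W=cam('wrist',st);S,D=cam('scene'),cam('side')
for n,c,z in (('A',(243,323),128),('D',(260,200),128),('C',(396,222),128),('nut',(317,283),158)): print(n,plane(W,*c,z).round(1))
print('D-A-C')
print('boltUL',plane(W,202,169,22),'UR',plane(W,397,129,22),'LR',plane(W,423,312,22),'LL',plane(W,251,345,22))
for nm,uv in (('S',(324.9,201.3)),('D',(337.6,213.2))): print('knob',tri(W,(444.2,261.5),S if nm=='S' else D,uv))
q=[plane(W,*c,22)[:2] for c in ((202,169),(397,129),(423,312),(251,345))]
print('axis from bolts',(q[0]+q[2])/2,(q[1]+q[3])/2, [np.degrees(np.arctan2(*(q[i]-q[j])[::-1])) for i,j in((1,0),(2,3),(3,0),(2,1))])
E
```

```text
A [ 662.4 -148.9  128. ]
D [ 545.9 -159.7  128. ]
C [533.6 -41.5 128. ]
nut [595.  -95.6 158. ]
D-A-C
boltUL [ 549.99542163 -239.71424481   22.        ] UR [453.51953604 -46.66626945  22.        ] LR [647.33461208  49.62422049  22.        ] LL [ 745.30158728 -140.60099892   22.        ]
knob (array([551.18243941,   1.17749605, 152.54518468]), np.float64(0.7039961261289565))
knob (array([551.61197091,   1.23338106, 153.44031547]), np.float64(1.7339408709871982))
axis from bolts [598.66501685 -95.04501216] [599.41056166 -93.63363418] [np.float64(116.55362885014188), np.float64(117.2487024402239), np.float64(26.906712683039892), np.float64(26.418935592263104)]
```

{"fn": "arm_command", "kwargs": {"increments": [[[0,0,-7],[19,24,0],1],[[0,0,-14],[38,48,0],1],[[0,0,-21],[57,72,0],1],[[0,0,-28],[76,95,-30],1],[[0,0,-28],[76,95,-70],1]]}}

```text
clock: 2.2
position: [619.3, -12.0, 259.7]
ee_rot: [0.079, 0.701, -0.079, 0.705]
contact_force: [-0.8, 0.7, -1.0]
gripper_width: 0.0
```

{"fn": "arm_command", "kwargs": {"increments": [[[0,0,0],[0,0,-30],1],[[0,0,0],[0,0,-60],1],[[0,0,0],[0,0,-85],1],[[0,0,0],[0,0,-105],1],[[0,0,0],[0,0,-115],1]]}}

```text
clock: 2.7
position: [617.3, -13.3, 141.8]
ee_rot: [0.08, 0.702, -0.08, 0.703]
contact_force: [-0.6, -0.7, -0.1]
gripper_width: 0.2
```

```bash
cat > arc.py <<'E'
import sys
from h import *
# rows along the arc about the axis, given step (deg/row, clockwise) and number of rows
A=np.array([599.,-94.]);yaw=26.7;r=84;step=float(sys.argv[1]);n=int(sys.argv[2]);z=float(sys.argv[3])
st=readout.read_state();p=st['position'];v=p[:2]-A
phi=np.degrees(np.arctan2(v[1],v[0]));ty=R.from_quat(st['ee_rot']).as_matrix()[:,1];t0=np.degrees(np.arctan2(ty[1],ty[0]))
print('t',st['clock'].__round__(2),'p',p.round(1),'r',np.hypot(*v).round(1),'phi',round(phi-yaw,1),'tooly-phi',round(t0-phi,1),'F',st['contact_force'].round(1))
for i in range(1,n+1):
    a=np.radians(phi-step*i);q=A+r*np.array([np.cos(a),np.sin(a)])-p[:2]
    print([round(-step*i+phi-t0 if abs(phi-t0)<20 else -step*i,1),*q.round(1),round(z-p[2],1)])
E
python3 arc.py 3 10 104
```

```text
t 2.7 p [617.3 -13.3 141.8] r 82.7 phi 50.5 tooly-phi -0.2 F [-0.6 -0.7 -0.1]
[np.float64(-2.8), np.float64(4.5), np.float64(0.1), np.float64(-37.8)]
[np.float64(-5.8), np.float64(8.7), np.float64(-1.2), np.float64(-37.8)]
[np.float64(-8.8), np.float64(12.9), np.float64(-2.7), np.float64(-37.8)]
[np.float64(-11.8), np.float64(16.9), np.float64(-4.4), np.float64(-37.8)]
[np.float64(-14.8), np.float64(20.9), np.float64(-6.4), np.float64(-37.8)]
[np.float64(-17.8), np.float64(24.7), np.float64(-8.5), np.float64(-37.8)]
[np.float64(-20.8), np.float64(28.4), np.float64(-10.9), np.float64(-37.8)]
[np.float64(-23.8), np.float64(32.0), np.float64(-13.4), np.float64(-37.8)]
[np.float64(-26.8), np.float64(35.5), np.float64(-16.1), np.float64(-37.8)]
[np.float64(-29.8), np.float64(38.8), np.float64(-19.0), np.float64(-37.8)]
```

Go down, then approach the peg (contact is expected near phi 37–39).

{"fn": "arm_command", "kwargs": {"increments": [[[0,0,0],[0,0,-15],1],[[0,0,0],[0,0,-28],1],[[0,0,0],[0,0,-38],1],[[0,0,0],[0,0,-38],1],[[0,0,0],[0,0,-38],1]]}}

```text
clock: 3.2
position: [617.6, -13.4, 104.2]
ee_rot: [0.079, 0.702, -0.08, 0.703]
contact_force: [0.3, 0.3, -0.0]
gripper_width: 0.1
```

{"fn": "arm_command", "kwargs": {"increments": [[[0,0,-3],[4.5,0,0],1],[[0,0,-6],[8.5,-1,0],1],[[0,0,-9],[13,-2.5,0],1],[[0,0,-12],[17,-4.5,0],1],[[0,0,-15],[21,-6.5,0],1]]}}

```text
clock: 3.7
position: [639.0, -19.5, 105.4]
ee_rot: [0.171, 0.685, -0.171, 0.687]
contact_force: [-1.8, 1.6, 1.0]
gripper_width: -0.3
```

```bash
python3 arc.py 3 10 104
```

```text
t 3.7 p [639.  -19.5 105.4] r 84.6 phi 35.0 tooly-phi 0.2 F [-1.8  1.6  1. ]
[np.float64(-3.2), np.float64(3.5), np.float64(-2.7), np.float64(-1.4)]
[np.float64(-6.2), np.float64(7.2), np.float64(-5.1), np.float64(-1.4)]
[np.float64(-9.2), np.float64(10.8), np.float64(-7.6), np.float64(-1.4)]
[np.float64(-12.2), np.float64(14.2), np.float64(-10.4), np.float64(-1.4)]
[np.float64(-15.2), np.float64(17.5), np.float64(-13.3), np.float64(-1.4)]
[np.float64(-18.2), np.float64(20.6), np.float64(-16.4), np.float64(-1.4)]
[np.float64(-21.2), np.float64(23.6), np.float64(-19.7), np.float64(-1.4)]
[np.float64(-24.2), np.float64(26.4), np.float64(-23.1), np.float64(-1.4)]
[np.float64(-27.2), np.float64(29.0), np.float64(-26.6), np.float64(-1.4)]
[np.float64(-30.2), np.float64(31.4), np.float64(-30.3), np.float64(-1.4)]
```

{"fn": "arm_command", "kwargs": {"increments": [[[0,0,-3],[3.5,-2.5,-1],1],[[0,0,-6],[7,-5,-1],1],[[0,0,-9],[11,-7.5,-1],1],[[0,0,-12],[14,-10.5,-1],1],[[0,0,-15],[17.5,-13.5,-1],1]]}}

```text
clock: 4.2
position: [656.5, -31.2, 105.5]
ee_rot: [0.261, 0.657, -0.259, 0.658]
contact_force: [-1.4, 6.3, 1.0]
gripper_width: -0.0
```

```bash
python3 arc.py 3 5 104
```

```text
t 4.2 p [656.5 -31.2 105.5] r 85.1 phi 20.9 tooly-phi -0.7 F [-1.4  6.3  1. ]
[np.float64(-2.3), np.float64(2.4), np.float64(-3.9), np.float64(-1.5)]
[np.float64(-5.3), np.float64(5.4), np.float64(-7.1), np.float64(-1.5)]
[np.float64(-8.3), np.float64(8.2), np.float64(-10.5), np.float64(-1.5)]
[np.float64(-11.3), np.float64(10.9), np.float64(-14.0), np.float64(-1.5)]
[np.float64(-14.3), np.float64(13.3), np.float64(-17.6), np.float64(-1.5)]
```

{"fn": "arm_command", "kwargs": {"increments": [[[0,0,-2],[1.5,-3,-1.5],1],[[0,0,-4],[4,-6,-1.5],1],[[0,0,-6],[6,-8,-1.5],1],[[0,0,-8],[8,-10.5,-1.5],1],[[0,0,-10],[9.5,-12.5,-1.5],1]]}}

```text
clock: 4.7
position: [666.8, -43.1, 105.4]
ee_rot: [0.318, 0.631, -0.315, 0.634]
contact_force: [0.2, 0.9, -0.4]
gripper_width: -0.1
```

```bash
cat > look.py <<'E'
import sys
from h import *
A=np.array([599.,-94.])
for n,roi in (('scene',(180,170,370,320)),('side',(240,130,420,300))):
    p,d=imaging.get_image(n);cv2.imwrite(f'pics/{n}_{sys.argv[1]}.png',p);C=cam(n)
    for nm,lo,hi in (('black',(0,0,0),(180,255,45)),('yel',(20,130,70),(35,255,255))):
        for c,s in blobs(p,lo,hi,12,roi):
            q=plane(C,*c,100 if nm=='black' else 88)[:2]-A; rr=np.hypot(*q)
            if nm=='yel' or (65<rr<100 and 20<=s[3]<34 and s[2]<16): print(n,nm,c,s[2:],'r',rr.round(0),'base deg',(np.degrees(np.arctan2(q[1],q[0]))-26.7).round(1))
E
python3 arc.py 3 1 104; python3 look.py 1
```

```text
t 4.7 p [666.8 -43.1 105.4] r 84.8 phi 10.2 tooly-phi -0.1 F [ 0.2  0.9 -0.4]
[np.float64(-2.9), np.float64(1.9), np.float64(-4.1), np.float64(-1.4)]
scene black [234.1, 209.0] [12, 28, 198] r 85.0 base deg -92.4
scene black [312.6, 225.9] [11, 30, 234] r 84.0 base deg 84.7
scene black [251.5, 241.3] [13, 31, 227] r 88.0 base deg -2.1
side black [371.0, 202.8] [10, 28, 207] r 82.0 base deg -188.4
side black [329.7, 227.0] [9, 23, 128] r 75.0 base deg 82.9
```

{"fn": "arm_command", "kwargs": {"increments": [[[0,0,0],[0,0,0],1],[[0,0,0],[0,0,0],1],[[0,0,0],[0,0,0],1],[[0,0,0],[0,0,0],1],[[0,0,0],[0,0,0],1]]}}

```text
clock: 5.3
position: [666.7, -43.6, 105.1]
ee_rot: [0.317, 0.631, -0.315, 0.634]
contact_force: [-0.2, 0.1, -0.6]
gripper_width: -0.2
```

```bash
python3 look.py 2;  python3 arc.py 3 12 104
```

```text
scene black [300.7, 199.4] [9, 28, 185] r 83.0 base deg -199.8
scene black [305.5, 232.4] [12, 31, 254] r 85.0 base deg 67.8
scene black [240.5, 236.6] [13, 31, 244] r 85.0 base deg -19.7
side black [371.1, 210.2] [11, 28, 220] r 84.0 base deg -205.1
side black [318.7, 231.8] [14, 32, 304] r 90.0 base deg 70.1
t 5.4 p [666.7 -43.6 105.1] r 84.4 phi 9.9 tooly-phi 0.2 F [-0.1  0.2  0.2]
[np.float64(-3.2), np.float64(2.2), np.float64(-3.8), np.float64(-1.1)]
[np.float64(-6.2), np.float64(4.6), np.float64(-7.5), np.float64(-1.1)]
[np.float64(-9.2), np.float64(6.7), np.float64(-11.4), np.float64(-1.1)]
[np.float64(-12.2), np.float64(8.6), np.float64(-15.3), np.float64(-1.1)]
[np.float64(-15.2), np.float64(10.4), np.float64(-19.4), np.float64(-1.1)]
[np.float64(-18.2), np.float64(11.9), np.float64(-23.5), np.float64(-1.1)]
[np.float64(-21.2), np.float64(13.2), np.float64(-27.7), np.float64(-1.1)]
[np.float64(-24.2), np.float64(14.3), np.float64(-32.0), np.float64(-1.1)]
[np.float64(-27.2), np.float64(15.1), np.float64(-36.3), np.float64(-1.1)]
[np.float64(-30.2), np.float64(15.7), np.float64(-40.6), np.float64(-1.1)]
[np.float64(-33.2), np.float64(16.1), np.float64(-45.0), np.float64(-1.1)]
[np.float64(-36.2), np.float64(16.3), np.float64(-49.4), np.float64(-1.1)]
```

Click 1 is done: pegs at about -21° from both cameras, nominal -22.5°. Now click 2.

{"fn": "arm_command", "kwargs": {"increments": [[[0,0,-3],[2,-4,-1],1],[[0,0,-6],[4.5,-7.5,-1],1],[[0,0,-9],[6.5,-11.5,-1],1],[[0,0,-12],[8.5,-15.5,-1],1],[[0,0,-15],[10.5,-19.5,-1],1]]}}

```text
clock: 5.9
position: [677.3, -63.3, 104.0]
ee_rot: [0.398, 0.584, -0.396, 0.587]
contact_force: [-0.1, -0.0, -0.5]
gripper_width: -0.0
```

```bash
python3 arc.py 3 5 104
```

```text
t 5.9 p [677.3 -63.3 104. ] r 84.1 phi -5.3 tooly-phi 0.3 F [-0.1 -0.  -0.5]
[np.float64(-3.3), np.float64(1.4), np.float64(-4.2), np.float64(-0.0)]
[np.float64(-6.3), np.float64(2.7), np.float64(-8.4), np.float64(-0.0)]
[np.float64(-9.3), np.float64(3.8), np.float64(-12.6), np.float64(-0.0)]
[np.float64(-12.3), np.float64(4.6), np.float64(-17.0), np.float64(-0.0)]
[np.float64(-15.3), np.float64(5.2), np.float64(-21.3), np.float64(-0.0)]
```

{"fn": "arm_command", "kwargs": {"increments": [[[0,0,-3],[1.5,-4,0],1],[[0,0,-6],[2.5,-8.5,0],1],[[0,0,-9],[4,-12.5,0],1],[[0,0,-12],[4.5,-17,0],1],[[0,0,-15],[5,-21.5,0],1]]}}

```text
clock: 6.4
position: [682.7, -88.7, 104.0]
ee_rot: [0.471, 0.535, -0.461, 0.529]
contact_force: [-3.5, 10.8, 5.2]
gripper_width: -0.3
```

```bash
python3 arc.py 2.5 7 104
```

```text
t 6.4 p [682.7 -88.7 104. ] r 83.8 phi -23.1 tooly-phi 3.9 F [-3.5 10.8  5.2]
[np.float64(-6.4), np.float64(0.3), np.float64(-3.7), np.float64(-0.0)]
[np.float64(-8.9), np.float64(0.3), np.float64(-7.3), np.float64(-0.0)]
[np.float64(-11.4), np.float64(0.1), np.float64(-11.0), np.float64(-0.0)]
[np.float64(-13.9), np.float64(-0.2), np.float64(-14.6), np.float64(-0.0)]
[np.float64(-16.4), np.float64(-0.7), np.float64(-18.3), np.float64(-0.0)]
[np.float64(-18.9), np.float64(-1.3), np.float64(-21.9), np.float64(-0.0)]
[np.float64(-21.4), np.float64(-2.1), np.float64(-25.4), np.float64(-0.0)]
```

```bash
python3 - <<'E'
from h import *
s=readout.read_state();print(s['joints'].round(3),s['joint_vel'].round(2),R.from_quat(s['ee_rot']).as_matrix().round(3),s['contact_force'].round(1),s['wrist_torque'].round(2))
E
python3 look.py 3; python3 arc.py 1 1 104
python3 -c "
import cv2;a=cv2.imread('pics/scene_3.png')[140:340,150:420];b=cv2.imread('pics/side_3.png')[110:310,220:490]
cv2.imwrite('pics/v3.png',cv2.resize(cv2.vconcat([a,b]),None,fx=1.5,fy=1.5))"
```

```text
[ 0.098  0.591  0.027 -0.019 -1.002 -3.097] [-0.25  0.05  0.17 -0.2  -0.15 -0.03] [[ 0.003  0.991  0.131]
 [ 0.017  0.131 -0.991]
 [-1.     0.005 -0.016]] [-3.5 10.8  5.2] [ 3.    1.17 -0.06]
scene black [308.5, 203.9] [9, 28, 195] r 83.0 base deg 143.1
scene black [295.7, 236.1] [11, 30, 251] r 82.0 base deg 53.6
side black [366.9, 218.2] [11, 29, 234] r 86.0 base deg 136.9
side black [305.0, 227.6] [11, 31, 295] r 88.0 base deg 52.5
side yel [347.5, 196.8] [9, 10, 22] r 54.0 base deg -144.1
t 6.5 p [682.7 -91.7 104. ] r 83.8 phi -25.1 tooly-phi 5.9 F [-1.8  3.6  2.4]
[np.float64(-6.9), np.float64(0.3), np.float64(-1.5), np.float64(-0.0)]
```

View pics/v3.png

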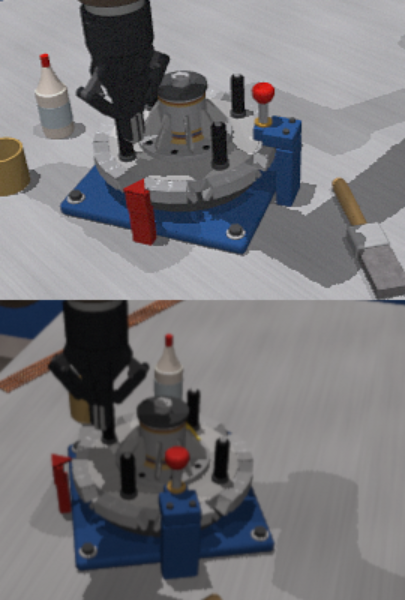

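The last wrist joint has come to -3.097, right at its limit. Turning the tool along with the arc was winding it the wrong way, so I'll stop that and unwind slightly while finishing the push. Pegs read 53° and 143°, so the turret is about 15° into click 2.

{"fn": "arm_command", "kwargs": {"increments": [[[0,0,2],[0,-2,0],1],[[0,0,4],[0,-5,0],1],[[0,0,6],[0,-8,0],1],[[0,0,8],[0,-11,0],1],[[0,0,8],[0,-13,0],1]]}}

```text
clock: 7.0
position: [682.4, -104.6, 103.9]
ee_rot: [0.432, 0.566, -0.424, 0.56]
contact_force: [0.1, 0.2, -0.8]
gripper_width: -0.1
```

```bash
cat > s.py <<'E'
from h import *
s=readout.read_state();print('j',s['joints'].round(2),'jv',s['joint_vel'].round(2),s['wrist_torque'].round(1))
E
python3 s.py; python3 arc.py 2 3 104; python3 look.py 4
```

```text
j [ 0.08  0.59  0.03 -0.02 -1.01 -2.94] jv [-0.04  0.01  0.02  0.01  0.02  0.01] [-0.  -0.1 -0. ]
t 7.0 p [ 682.4 -104.6  103.9] r 84.0 phi -33.9 tooly-phi 22.8 F [ 0.1  0.2 -0.8]
[-2.0, np.float64(-0.5), np.float64(-2.9), np.float64(0.1)]
[-4.0, np.float64(-1.0), np.float64(-5.8), np.float64(0.1)]
[-6.0, np.float64(-1.6), np.float64(-8.6), np.float64(0.1)]
scene black [312.8, 207.5] [9, 29, 199] r 83.0 base deg 131.5
scene black [286.1, 239.1] [13, 29, 252] r 82.0 base deg 40.2
side black [355.8, 186.8] [9, 26, 193] r 79.0 base deg -143.4
side black [297.0, 223.6] [11, 30, 282] r 87.0 base deg 40.0
side black [361.4, 223.0] [11, 29, 247] r 87.0 base deg 124.9
side yel [349.2, 200.2] [12, 14, 59] r 49.0 base deg -156.6
```

Turret snapping on through click 2. While it settles, unwind the wrist by 40° in place (clear of the peg).

{"fn": "arm_command", "kwargs": {"increments": [[[0,0,8],[0,0,0],1],[[0,0,16],[0,0,0],1],[[0,0,24],[0,0,0],1],[[0,0,32],[0,0,0],1],[[0,0,40],[0,0,0],1]]}}

```text
clock: 7.6
position: [683.3, -105.6, 103.9]
ee_rot: [0.211, 0.679, -0.205, 0.672]
contact_force: [-0.2, -0.5, 0.1]
gripper_width: 0.0
```

```bash
python3 s.py; python3 arc.py 3 15 104; python3 look.py 5
```

```text
j [ 0.07  0.6   0.04 -0.01 -1.02 -2.24] jv [ 0.    0.01  0.01  0.01 -0.02  1.37] [-0. -0. -0.]
t 7.6 p [ 683.3 -105.6  103.9] r 85.1 phi -34.5 tooly-phi 63.6 F [-0.2 -0.5  0.1]
[-3.0, np.float64(-1.8), np.float64(-4.2), np.float64(0.1)]
[-6.0, np.float64(-2.7), np.float64(-8.5), np.float64(0.1)]
[-9.0, np.float64(-3.9), np.float64(-12.7), np.float64(0.1)]
[-12.0, np.float64(-5.3), np.float64(-16.9), np.float64(0.1)]
[-15.0, np.float64(-6.9), np.float64(-21.0), np.float64(0.1)]
[-18.0, np.float64(-8.7), np.float64(-25.0), np.float64(0.1)]
[-21.0, np.float64(-10.7), np.float64(-28.9), np.float64(0.1)]
[-24.0, np.float64(-12.9), np.float64(-32.7), np.float64(0.1)]
[-27.0, np.float64(-15.3), np.float64(-36.4), np.float64(0.1)]
[-30.0, np.float64(-17.9), np.float64(-39.9), np.float64(0.1)]
[-33.0, np.float64(-20.7), np.float64(-43.3), np.float64(0.1)]
[-36.0, np.float64(-23.7), np.float64(-46.6), np.float64(0.1)]
[-39.0, np.float64(-26.8), np.float64(-49.7), np.float64(0.1)]
[-42.0, np.float64(-30.1), np.float64(-52.6), np.float64(0.1)]
[-45.0, np.float64(-33.5), np.float64(-55.4), np.float64(0.1)]
scene black [315.3, 213.5] [8, 26, 184] r 83.0 base deg 115.4
scene black [273.4, 241.9] [12, 31, 269] r 85.0 base deg 24.1
side black [305.4, 184.1] [8, 27, 191] r 81.0 base deg -62.8
side black [362.8, 191.3] [10, 27, 200] r 79.0 base deg -158.6
side black [290.5, 218.8] [12, 30, 258] r 87.0 base deg 27.4
side black [353.3, 226.5] [10, 30, 244] r 86.0 base deg 112.7
side yel [349.7, 203.4] [15, 17, 113] r 44.0 base deg -169.1
```

Click 2 done: peg pixels match the initial ones to within a pixel (two stops on is the same pattern), and yellow is now near -180°. Click 3, with the wrist angle held.

{"fn": "arm_command", "kwargs": {"increments": [[[0,0,0],[-2,-4,0],1],[[0,0,0],[-3,-8.5,0],1],[[0,0,0],[-4,-12.5,0],1],[[0,0,0],[-5.5,-17,0],1],[[0,0,0],[-7,-21,0],1]]}}

```text
clock: 8.2
position: [676.1, -127.1, 103.9]
ee_rot: [0.213, 0.679, -0.207, 0.671]
contact_force: [-0.0, -0.7, -0.3]
gripper_width: 0.1
```

```bash
python3 s.py; python3 arc.py 2.5 5 104
```

```text
j [ 0.04  0.59  0.03 -0.01 -1.01 -2.21] jv [-0.06 -0.01 -0.02 -0.    0.01  0.06] [-0.1 -0.   0. ]
t 8.2 p [ 676.1 -127.1  103.9] r 83.9 phi -49.9 tooly-phi 78.6 F [-0.  -0.7 -0.3]
[-2.5, np.float64(-1.4), np.float64(-3.4), np.float64(0.1)]
[-5.0, np.float64(-3.1), np.float64(-6.6), np.float64(0.1)]
[-7.5, np.float64(-4.9), np.float64(-9.8), np.float64(0.1)]
[-10.0, np.float64(-6.8), np.float64(-12.9), np.float64(0.1)]
[-12.5, np.float64(-8.9), np.float64(-16.0), np.float64(0.1)]
```

{"fn": "arm_command", "kwargs": {"increments": [[[0,0,0],[-1.5,-3.5,0],1],[[0,0,0],[-3,-6.5,0],1],[[0,0,0],[-5,-10,0],1],[[0,0,0],[-7,-13,0],1],[[0,0,0],[-9,-16,0],1]]}}

```text
clock: 8.7
position: [666.9, -142.0, 103.8]
ee_rot: [0.214, 0.679, -0.207, 0.671]
contact_force: [-1.0, 7.0, 0.8]
gripper_width: -0.3
```

```bash
python3 arc.py 2.2 6 104
```

```text
t 8.7 p [ 666.9 -142.   103.8] r 83.2 phi -62.0 tooly-phi 90.7 F [-1.   7.   0.8]
[-2.2, np.float64(-1.2), np.float64(-3.1), np.float64(0.2)]
[-4.4, np.float64(-3.3), np.float64(-5.6), np.float64(0.2)]
[-6.6, np.float64(-5.4), np.float64(-8.0), np.float64(0.2)]
[-8.8, np.float64(-7.6), np.float64(-10.4), np.float64(0.2)]
[-11.0, np.float64(-9.8), np.float64(-12.7), np.float64(0.2)]
[-13.2, np.float64(-12.2), np.float64(-14.9), np.float64(0.2)]
```

{"fn": "arm_command", "kwargs": {"increments": [[[0,0,0],[-1.5,-3,0],1],[[0,0,0],[-3.5,-5.5,0],1],[[0,0,0],[-5.5,-8,0],1],[[0,0,0],[-7.5,-10.5,0],1],[[0,0,0],[-10,-12.5,0],1]]}}

```text
clock: 9.2
position: [656.7, -151.3, 103.7]
ee_rot: [0.215, 0.679, -0.205, 0.671]
contact_force: [-0.3, 13.5, 2.4]
gripper_width: 0.1
```

```bash
python3 arc.py 2 4 104; python3 look.py 6
```

```text
t 9.2 p [ 656.7 -151.3  103.7] r 81.3 phi -71.5 tooly-phi 100.2 F [-0.3 13.5  2.4]
[-2.0, np.float64(-0.2), np.float64(-3.9), np.float64(0.3)]
[-4.0, np.float64(-2.4), np.float64(-5.9), np.float64(0.3)]
[-6.0, np.float64(-4.6), np.float64(-7.8), np.float64(0.3)]
[-8.0, np.float64(-6.9), np.float64(-9.6), np.float64(0.3)]
scene black [314.1, 223.3] [10, 29, 224] r 84.0 base deg 91.0
side black [369.9, 200.2] [10, 28, 213] r 81.0 base deg -182.3
side black [284.9, 209.3] [11, 29, 226] r 86.0 base deg 6.0
side yel [349.3, 208.1] [16, 21, 168] r 40.0 base deg -189.8
```

{"fn": "arm_command", "kwargs": {"increments": [[[0,0,0],[-0.5,-1.5,0],1],[[0,0,0],[-1.5,-3,0],1],[[0,0,0],[-2.5,-4.5,0],1],[[0,0,0],[-3.5,-6,0],1],[[0,0,0],[-3.5,-6,0],1]]}}

```text
clock: 9.8
position: [652.8, -159.8, 103.8]
ee_rot: [0.214, 0.679, -0.206, 0.671]
contact_force: [-0.3, -0.1, 0.4]
gripper_width: 0.2
```

```bash
python3 arc.py 2 4 104; python3 look.py 7
```

```text
t 9.8 p [ 652.8 -159.8  103.8] r 84.9 phi -77.4 tooly-phi 106.1 F [-0.3 -0.1  0.4]
[-2.0, np.float64(-2.9), np.float64(-1.1), np.float64(0.2)]
[-4.0, np.float64(-5.3), np.float64(-2.8), np.float64(0.2)]
[-6.0, np.float64(-7.7), np.float64(-4.5), np.float64(0.2)]
[-8.0, np.float64(-10.2), np.float64(-6.0), np.float64(0.2)]
scene black [295.8, 197.4] [9, 27, 189] r 84.0 base deg -190.7
scene black [309.2, 228.3] [10, 30, 230] r 83.0 base deg 77.9
scene black [245.6, 238.9] [13, 31, 256] r 86.0 base deg -11.2
scene yel [292.9, 211.0] [13, 14, 48] r 54.0 base deg -203.9
side black [285.1, 202.2] [11, 29, 224] r 84.0 base deg -9.7
side black [371.5, 207.1] [11, 29, 229] r 83.0 base deg -198.2
side yel [348.5, 211.7] [16, 23, 143] r 40.0 base deg -206.6
```

Snapping on. Back off and rise straight up, letting it settle.

{"fn": "arm_command", "kwargs": {"increments": [[[0,0,0],[0,0,0],1],[[0,0,0],[0,0,20],1],[[0,0,0],[0,0,50],1],[[0,0,0],[0,0,90],1],[[0,0,0],[0,0,130],1]]}}

```text
clock: 10.4
position: [652.6, -159.7, 234.8]
ee_rot: [0.214, 0.68, -0.206, 0.671]
contact_force: [0.3, 0.2, 0.2]
gripper_width: 0.2
```

```bash
python3 look.py 8; python3 s.py; python3 -c "
from h import *
p=cv2.imread('pics/scene_8.png');q=cv2.imread('pics/side_8.png');print(blobs(p,(0,170,80),(6,255,255),40,(180,170,370,320)),blobs(q,(0,170,80),(6,255,255),40,(240,130,420,300)))
cv2.imwrite('pics/v8.png',cv2.resize(cv2.vconcat([p[140:340,150:420],q[110:310,220:490]]),None,fx=1.5,fy=1.5))"
```

```text
scene black [300.9, 199.2] [9, 28, 185] r 84.0 base deg -199.7
scene black [242.4, 203.4] [11, 28, 193] r 84.0 base deg -109.7
scene black [305.1, 231.9] [11, 31, 249] r 84.0 base deg 68.3
scene black [240.3, 236.6] [14, 30, 248] r 85.0 base deg -19.9
scene yel [293.7, 212.7] [15, 16, 79] r 51.0 base deg 149.5
side black [286.3, 198.7] [11, 29, 228] r 84.0 base deg -17.8
side black [370.8, 210.5] [12, 29, 237] r 83.0 base deg -205.8
side black [318.6, 231.3] [12, 30, 281] r 89.0 base deg 69.8
side yel [347.5, 213.1] [15, 24, 117] r 40.0 base deg 146.3
j [-0.01  0.46  0.16 -0.01 -1.27 -2.16] jv [ 0.    0.04 -0.1  -0.05  0.05  0.  ] [ 0.  -0.1  0.1]
[([325.2, 201.3], [319, 195, 14, 14, 154]), ([243.0, 281.3], [233, 259, 21, 44, 558])] [([337.8, 213.6], [331, 208, 15, 13, 140]), ([259.2, 217.3], [255, 214, 12, 9, 65])]
```

View pics/v8.png

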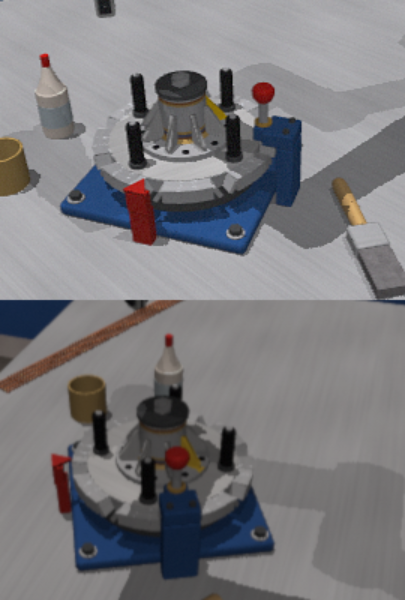

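Both views show yellow at about 135–146° (the estimate is biased by which face is visible). The pegs match the settled click-1 pixels to about half a pixel, so the stop is correct, and the knob is unmoved. Now over the knob at (551.3, 1.5), whose top is near z 163.

{"fn": "arm_command", "kwargs": {"increments": [[[0,0,0],[-25,40,0],1],[[0,0,0],[-50,80,0],1],[[0,0,0],[-76,121,0],1],[[0,0,0],[-101,161,0],1],[[0,0,0],[-101,161,0],1]]}}

```text
clock: 11.0
position: [552.4, 3.8, 242.2]
ee_rot: [0.213, 0.675, -0.203, 0.676]
contact_force: [1.2, -0.2, -0.3]
gripper_width: -0.0
```

{"fn": "arm_command", "kwargs": {"increments": [[[0,0,0],[0,0,-20],1],[[0,0,0],[0,0,-40],1],[[0,0,0],[0,0,-55],1],[[0,0,0],[0,0,-65],1],[[0,0,0],[0,0,-65],1]]}}

```text
clock: 11.5
position: [551.8, 3.2, 175.5]
ee_rot: [0.213, 0.676, -0.204, 0.675]
contact_force: [0.4, -0.2, 0.3]
gripper_width: -0.2
```

{"fn": "arm_command", "kwargs": {"increments": [[[0,0,0],[-0.5,-1.5,-4],1],[[0,0,0],[-0.5,-1.5,-8],1],[[0,0,0],[-0.5,-1.5,-12],1],[[0,0,0],[-0.5,-1.5,-15],1],[[0,0,0],[-0.5,-1.5,-18],1]]}}

```text
clock: 12.0
position: [551.4, 1.7, 157.9]
ee_rot: [0.213, 0.676, -0.204, 0.676]
contact_force: [-1.3, -0.0, 3.6]
gripper_width: -0.0
```

{"fn": "arm_command", "kwargs": {"increments": [[[0,0,0],[0,0,-3],1],[[0,0,0],[0,0,-6],1],[[0,0,0],[0,0,-9],1],[[0,0,0],[0,0,-12],1],[[0,0,0],[0,0,-15],1]]}}

```text
clock: 12.5
position: [551.4, 1.7, 142.7]
ee_rot: [0.212, 0.676, -0.204, 0.676]
contact_force: [-1.2, -1.1, 3.1]
gripper_width: -0.3
```

{"fn": "arm_command", "kwargs": {"increments": [[[0,0,0],[0,0,-2],1],[[0,0,0],[0,0,-4],1],[[0,0,0],[0,0,-6],1],[[0,0,0],[0,0,-7.5],1],[[0,0,0],[0,0,-9],1]]}}

```text
clock: 13.0
position: [551.4, 1.7, 133.6]
ee_rot: [0.212, 0.676, -0.204, 0.676]
contact_force: [-1.7, -0.1, 4.0]
gripper_width: -0.0
```

{"fn": "arm_command", "kwargs": {"increments": [[[0,0,0],[0,0,-0.5],1],[[0,0,0],[0,0,-1],1],[[0,0,0],[0,0,-1.5],1],[[0,0,0],[0,0,-2],1],[[0,0,0],[0,0,-2.5],1]]}}

```text
clock: 13.5
position: [551.4, 1.7, 131.2]
ee_rot: [0.212, 0.676, -0.204, 0.676]
contact_force: [-1.6, 0.7, 5.7]
gripper_width: 0.1
```

{"fn": "arm_command", "kwargs": {"increments": [[[0,0,0],[0,0,-0.4],1],[[0,0,0],[0,0,-0.8],1],[[0,0,0],[0,0,-1.2],1],[[0,0,0],[0,0,-1.2],1],[[0,0,0],[0,0,-1.2],1]]}}

```text
clock: 14.0
position: [551.5, 1.7, 130.9]
ee_rot: [0.212, 0.676, -0.204, 0.676]
contact_force: [-4.1, 0.8, 7.7]
gripper_width: 0.3
```

{"fn": "arm_command", "kwargs": {"increments": [[[0,0,0],[0,0,-1.2],1],[[0,0,0],[0,0,-1.6],1],[[0,0,0],[0,0,-1.8],1],[[0,0,0],[0,0,-1.8],1],[[0,0,0],[0,0,-1.8],1]]}}

```text
clock: 14.5
position: [551.5, 1.7, 130.7]
ee_rot: [0.212, 0.675, -0.204, 0.676]
contact_force: [-5.1, 1.8, 11.0]
gripper_width: 0.3
```

It is stopped dead at z 130.7 with 11 N down. Lift off and check.

{"fn": "arm_command", "kwargs": {"increments": [[[0,0,0],[0,0,1],1],[[0,0,0],[0,0,5],1],[[0,0,0],[0,0,25],1],[[0,0,0],[0,0,60],1],[[0,0,0],[0,0,100],1]]}}

```text
clock: 15.0
position: [550.8, 1.6, 230.1]
ee_rot: [0.212, 0.677, -0.205, 0.675]
contact_force: [1.4, 0.1, 0.7]
gripper_width: 0.2
```

{"fn": "arm_command", "kwargs": {"increments": [[[0,0,0],[-40,0,10],1],[[0,0,0],[-80,0,20],1],[[0,0,0],[-120,0,30],1],[[0,0,0],[-120,0,30],1],[[0,0,0],[-120,0,30],1]]}}

```text
clock: 15.5
position: [430.6, 1.7, 260.7]
ee_rot: [0.212, 0.676, -0.204, 0.676]
contact_force: [0.2, -0.3, -0.7]
gripper_width: 0.0
```

```bash
python3 look.py 9; python3 s.py; python3 -c "
from h import *
P=cv2.imread('pics/scene_9.png');Q=cv2.imread('pics/side_9.png')
a=blobs(P,(0,170,80),(6,255,255),40,(180,170,370,320));b=blobs(Q,(0,170,80),(6,255,255),40,(240,130,420,300));print(a,b)
print(tri(cam('scene'),a[0][0],cam('side'),b[0][0]))
cv2.imwrite('pics/v9.png',cv2.resize(cv2.vconcat([P[140:340,150:420],Q[110:310,220:490]]),None,fx=1.5,fy=1.5))"
```

```text
scene black [302.1, 199.4] [10, 25, 177] r 85.0 base deg -201.4
scene black [243.4, 202.2] [11, 25, 185] r 86.0 base deg -112.8
scene black [304.1, 232.1] [10, 28, 220] r 83.0 base deg 67.2
scene black [239.0, 236.1] [13, 31, 242] r 86.0 base deg -21.9
scene yel [293.3, 212.8] [14, 17, 83] r 50.0 base deg 149.7
side black [286.7, 197.7] [11, 28, 217] r 84.0 base deg -20.2
side black [370.8, 211.1] [10, 28, 223] r 84.0 base deg 152.9
side black [316.6, 230.7] [12, 30, 259] r 88.0 base deg 67.3
side yel [345.3, 213.4] [15, 24, 185] r 37.0 base deg 142.1
j [ 0.38  0.02 -0.38 -0.01 -1.16 -2.54] jv [-0.01  0.02  0.    0.   -0.    0.  ] [ 0. -0. -0.]
[([325.2, 215.1], [319, 209, 14, 14, 156]), ([242.6, 281.2], [233, 259, 20, 44, 529])] [([259.2, 217.4], [255, 214, 12, 9, 66]), ([337.2, 227.2], [331, 221, 14, 13, 143])]
(array([644.77277549,  98.70616633, 200.77926981]), np.float64(12.221690625431634))
```

View pics/v9.png

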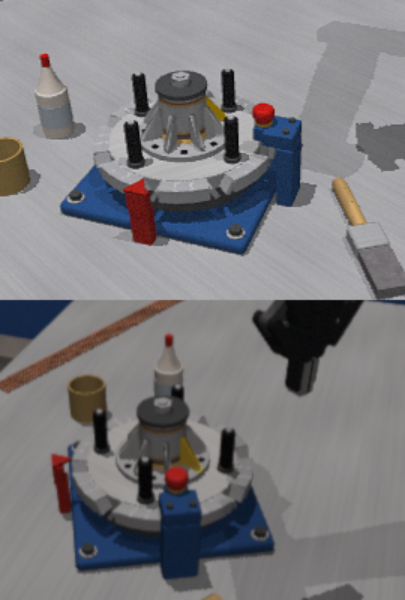

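The knob is down (13.8 px in the scene view), the turret moved the last 2° to centre, yellow is behind-left of the knob, and the bystanders are in place. I redo the triangulation, which had paired the wrong blobs, then hand in.

```bash
python3 -c "
from h import *
p,e=tri(cam('scene'),(325.2,215.1),cam('side'),(337.2,227.2));print(p,e)
if p[2]<126: print(arm.job_done())"
```

```text
[552.32341932   2.22391118 124.30648278] 0.20001740633225307
the job is handed in; nothing more can be done
None
```

I turned the turret three clicks clockwise with light pushes on one peg. I then pressed the pin home with shut fingers, lifted clear and handed the job in at about 15.5 s. No verdict was reported.

**Turret:** The four pegs are within about 2° of the right stop in both views, apart from one at about 5° in the side view. The pin pulled the turret the last 2° to centre. The yellow gusset itself read 142–150° instead of 135°, because only one face of it is visible.

**Pin:** The fingers stopped dead at z = 130.7 mm, with about 11 N down and 12 N in all. That puts the knob at about 120.7 mm, within the 122.5 mm limit. The cameras gave 124.3 mm, which is over the limit. Their earlier reading with the pin drawn up was 153.6 mm, and I never checked that one against touch. I trust the fingertip reading more, as the calibration is only good to about 2 mm.

**Forces:** The highest reading on a peg was about 13.7 N, well under 25 N, though I only read forces at the end of each call.

**Problem on the way:** During click 2 the last wrist joint came to -3.097 rad, its limit being -3.1, and tilted the tool slightly. I unwound it and finished the push normally.

**Bystanders:** The bottle, pipe stub and brush look unmoved in the last pictures; I did not measure them.

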